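# Build the ink-straining column on the balance

## Robot

A 7-joint arm with a two-finger parallel gripper is mounted at the origin on the work surface. World frame = base frame: x ahead of the robot, y to its left, z up, the work surface at z = 0. Lengths are in m, angles in rad, forces in N, time in s.
With the tool pointing down it reaches from about 0.35 to 0.9 m from the base axis. Payload 19.9 kg.
Tool frame: the origin (TCP) lies on the centre line of the jaws, within the pads' length; the fingertips stand 11 mm ahead of it and the grasp point (between the pads) lies 8 mm behind it; z points along the fingers, y is the line along which they close (so a half turn about z gives the same grasp; the last joint's range is limited). The gripper opens to 94 mm and grips with 3 to 60 N. Pads are 16 mm wide; open, the fingers measure 119 mm over their backs; the gripper's body (75 mm by 177 mm) begins 78 mm behind the grasp point.
Start: joints at [1.069, 0.417, -0.01, 1.614, 0.005, 1.111, -0.053], TCP at [0.277, -0.56, 0.216] pointing down, gripper open.
Joint ranges: [-2.81, 2.81], [-0.39, 2.02], [-1.27, 1.25], [0.06, 2.57], [-1.19, 4.33], [0.19, 2], [-2.82, 2.82]. Speed limits (rad/s): [1.89, 1.89, 2.39, 2.39, 3.01, 3.01, 3.01].

## Interface

Orientations are given as a rotation vector (axis times angle).
In Python, from workcell import arm gives the robot as it stands. Calls block until the motion is done:
- arm.reach(position, orientation): joint-space move of the TCP to a pose.
- arm.move_straight(position, orientation=None, vel=0.15): straight line of the TCP; orientation=None keeps the orientation; vel is the mean speed in m/s.
- arm.movej(angles): joint-space move.
- arm.grip(opening, newtons=None): opening from 0.0 (shut) to 1.0 (fully open); newtons is the grip in N (None keeps the last); returns when the fingers have stopped.
- arm.dwell(seconds).
- arm.inverse_kinematics(position, orientation): joint angles nearest the present ones, or None.
- arm.sense(): the state.
- arm.camera(name): name is "scene" or "top"; returns the picture (420x560x3 uint8, blue, green, red); there is no depth.
- arm.camera_info(name): a dict with "vfov" (degrees; the focal length in pixels is half the picture's height over the tangent of half this angle, whatever the lens; pixels are square), "cx", "cy" (the principal point, pixels), "distortion" ([k1, k2, p1, p2, k3] as OpenCV has them; the pictures are not rectified), "cam_to_world" (4x4, takes a point from camera to world coordinates). Camera axes: x right, y down, z forward; pixel columns grow to the right and rows downward; lengths in m; the calibration is good to about 2 mm. A picture is of the moment at which its call begins. camera_info takes no time and is no camera call.
A pose or a line that the arm cannot do raises arm.Unreachable and nothing moves.
- arm.sign_off(): hands the job in; it is judged then, once.
Trained networks look in the newest picture that a camera, given by its name, has taken for a name from the list of things; names that differ only in an ending like _2 or _b are one class to them, and where a whole thing is asked for, a point or a joint stands for the part that bears it (a point fixed in the world has none). Each returns a list of dicts, best first, with "conf" (0 to 1); they miss things now and then, are a little off and sometimes report something else, mostly with a low value. They report only what shows in the picture. A call takes as long as a camera call. They do not tell look-alikes from the thing itself.
- arm.boxes_of(camera, name): "extent" ([centre column, centre row, width, height] in pixels, round what is visible of it).
- arm.regions_of(camera, name): "region" (420x560 bool, what is visible of it) and "extent" ([centre column, centre row, width, height] in pixels, round what is visible of it).
- arm.place_of(camera, name): "centre" ([row, column] in pixels: a listed point, or the origin of a listed thing).
The state is a dict: "time_s": time; "joint_positions": joint angles; "joint_velocities": joint speeds; "joint_torque": joint torques, N m; "position": TCP position; "eef_rot": TCP orientation; "wrist_force": force on the tool from outside, world axes, zero at the start; "moment": the same for the moment, N m; "gripper_width": opening from 0.0 (shut) to 1.0 (fully open); "finger_force": force on a finger pad.
Only numpy, scipy, OpenCV 4.12 (cv2) and the standard library are available. Lean on these libraries where they do the work, as an engineer would, in place of code of your own. Each camera call takes 0.05 s, during which the arm holds its last target. There are 200 camera calls.

## Task

Set up the straining column for reclaiming leftover press ink, building it up from the bottom, one piece at a time: stand the empty white catch pot upright in the middle of the balance's weighing pan, then seat the blue fine strainer fully home in the pot, the yellow medium strainer in the blue one, and the red coarse strainer on top. Set each piece down gently, since the balance is delicate, do not shift or upset the black and the green jar that stand among the pieces, and leave the column standing straight by itself.

Things in the scene. Friction and masses are not known exactly. Their poses are not given: they have to be found in the camera images.
- catch_pot: Empty catch pot, loose: white open plastic cylinder with three grey rings, 64 mm outside diameter, 62 mm high, wall 3.5 mm (bore 57 mm), floor 4 mm, about 80 g. Stands upright at the start. Origin: centre of its underside; z up, rim at z = 62 mm. Yaw is free. Pot, strainers and jars stand in two rows along y, the rows at least 110 mm apart, neighbours in a row at least 95 mm (centres).
- strainer_fine: Loose BLUE ink strainer, fine mesh. Round frame 64 mm OD, 30 mm high, open on top (bore 57 mm, 28 deep to the mesh); under it a 12 mm spigot, 53 mm OD, 45 at the foot; 42 mm high, 70 g, stands upright. Origin: centre of the foot, z up; shoulder at z = 12 mm, rim at 42. The spigot fits any of the bores, shoulder resting on the rim (origin then 12 mm below that rim). Yaw is free.
- strainer_medium: Loose YELLOW ink strainer, medium mesh. Round frame 64 mm OD, 30 mm high, open on top (bore 57 mm, 28 deep to the mesh); under it a 12 mm spigot, 53 mm OD, 45 at the foot; 42 mm high, 70 g, stands upright. Origin: centre of the foot, z up; shoulder at z = 12 mm, rim at 42. The spigot fits any of the bores, shoulder resting on the rim (origin then 12 mm below that rim). Yaw is free.
- strainer_coarse: Loose RED ink strainer, coarse mesh. Round frame 64 mm OD, 30 mm high, open on top (bore 57 mm, 28 deep to the mesh); under it a 12 mm spigot, 53 mm OD, 45 at the foot; 42 mm high, 70 g, stands upright. Origin: centre of the foot, z up; shoulder at z = 12 mm, rim at 42. The spigot fits any of the bores, shoulder resting on the rim (origin then 12 mm below that rim). Yaw is free.
- balance: Bench balance, fixed where it stands: white and grey housing about 280 mm long (x) and 207 mm wide (y), with a square-cornered steel weighing pan on top and a sloping console with a green display and keys at its -x end. Origin: on the bench under the housing; x points from the console towards the pan. Left or right on the bench, turned up to 0.35 rad.
- pan (a point): Middle of the top face of the balance's flat steel weighing pan, 66 mm above the bench and 40 mm along +x from the balance's origin; the pan measures 150 mm (x) by 175 mm (y), no rim, and does not give. Axes as the balance.
- fan_deck: Colour fan deck, a bystander lying flat and fixed on the side of the bench away from the balance: a fan of coloured swatch strips, about 220 by 240 mm, under 30 mm high. Origin: on the bench at its middle.
- jar_black: Closed sample jar of black ink, a loose bystander standing among the pot and strainers: black with a black cap and a white label, 42 mm diameter, 55 mm high, 110 g. Origin: centre of its underside; z up.
- jar_green: Closed sample jar of green ink, a loose bystander standing among the pot and strainers: green with a white cap and a white label, 42 mm diameter, 55 mm high, 110 g. Origin: centre of its underside; z up.
There are look-alikes about, which are no part of the job. Several things look just like the strainer_coarse: the one meant starts farthest from the robot's base.

How it is judged:
By the outcome, as a careful person would: the job done as asked, in the order asked, and still so for the second after the job is handed in, with the robot touching nothing.
It also fails if it takes over 112 s, if anything falls off the work surface, if the arm or the gripper's body presses on something with over 40 N, if the wrist force passes 120 N, or if a joint passes its speed limit or range.

## Working session

There is one attempt and no reset: what is moved stays moved. The work goes in short steps, each a Python script; the robot and the scene stay as the last script left them, time stands still between calls to the robot, and variables do not carry over. Pictures are saved under pics/ and viewed, at most 14 in all, crops included, and the job is handed in when it is done.

```bash
mkdir -p pics; ls; python3 - <<'E'
from workcell import arm
import cv2,numpy as np
ims=[]
for c in("scene","top"):
    im=arm.camera(c);cv2.imwrite(f"pics/{c}0.png",im)
    i=arm.camera_info(c);print(c,i["vfov"],i["cx"],i["cy"],i["distortion"],np.round(i["cam_to_world"],4).tolist())
    for n in("catch_pot","strainer_fine","strainer_medium","strainer_coarse","balance","pan","jar_black","jar_green","fan_deck"):
        print(n,[(np.round(d["centre"],1).tolist(),round(d["conf"],2)) for d in arm.place_of(c,n)])
s=arm.sense();print(s)
E
```

```text
pics
scene 46.81443855584898 286.7401314657125 210.1703224750255 [-0.01182997  0.          0.          0.          0.        ] [[-0.3798, 0.7916, -0.4787, 1.0902], [0.9251, 0.3264, -0.1941, 0.2461], [0.0026, -0.5165, -0.8563, 1.1442], [0.0, 0.0, 0.0, 1.0]]
catch_pot [([279.2, 314.6], 0.6)]
strainer_fine [([248.9, 228.9], 0.58)]
strainer_medium [([195.6, 250.7], 0.79)]
strainer_coarse [([231.5, 333.2], 0.95), ([199.1, 353.3], 0.64), ([189.9, 310.6], 0.64)]
balance [([179.4, 166.4], 0.56)]
pan [([177.5, 157.4], 0.55)]
jar_black [([181.7, 170.2], 0.58), ([213.5, 289.9], 0.54)]
jar_green [([259.3, 268.6], 0.69)]
fan_deck [([198.1, 251.4], 0.69)]
top 57.27003109133648 277.59334054419776 211.06783924144742 [-0.01677833  0.          0.          0.          0.        ] [[-0.0788, -0.9719, 0.2216, 0.316], [-0.9969, 0.0759, -0.0217, 0.0064], [0.0043, -0.2226, -0.9749, 0.9543], [0.0, 0.0, 0.0, 1.0]]
catch_pot [([182.5, 217.6], 0.63)]
strainer_fine [([176.7, 316.8], 0.79), ([182.9, 217.1], 0.6)]
strainer_medium [([234.6, 320.4], 0.94)]
strainer_coarse [([241.1, 224.1], 0.77), ([283.2, 265.1], 0.
[... 269 characters left out ...]
itions': array([ 1.06945356,  0.41740233, -0.01028436,  1.61361442,  0.00470017,
        1.11069312, -0.05298051]), 'joint_velocities': array([-0.00171926,  0.00020766, -0.00048707,  0.00068919, -0.00120665,
       -0.00090487,  0.00012999]), 'joint_torque': array([-3.21547006e-03, -8.51028943e+01,  6.36995528e-01, -4.26289594e+01,
       -4.89328837e-02,  1.38019840e-02, -9.92798164e-05]), 'position': array([ 0.27736161, -0.56005682,  0.21641764]), 'eef_rot': array([-3.05884067e+00, -7.15967163e-01,  1.04409828e-04]), 'wrist_force': array([ 0.79981063, -0.43345613,  1.29417471]), 'moment': array([0.0308947 , 0.00425474, 0.00317109]), 'finger_force': 0.0, 'gripper_width': 0.9988362071585891}
```

View pics/top0.png

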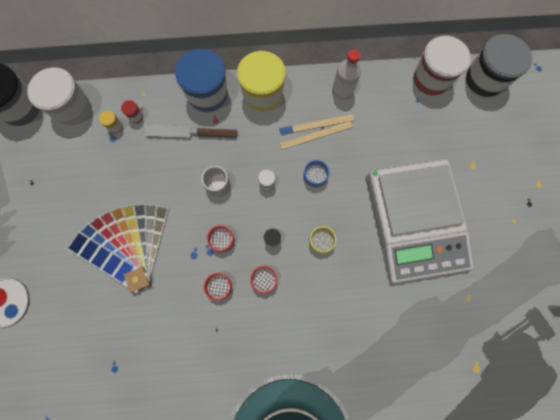

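View pics/scene0.png

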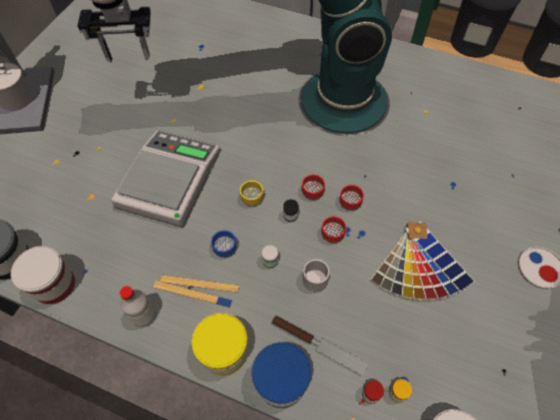

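The top view shows the pot (216,181), green jar (267,178), blue strainer (316,174), yellow (322,240), black jar (272,238) and the pan around (421,198). The scene view agrees, and its pan spans roughly (115–218, 135–215). Red candidates in the top view are (220,239), (264,280) and (218,287). The base is at the bottom (~290,420), so (220,239) looks farthest. I'll check that by position and with a crop.

```bash
cat > h.py <<'E'
from workcell import arm
import cv2,numpy as np
from scipy.optimize import least_squares
def cam(c):
    i=arm.camera_info(c);f=210/np.tan(np.radians(i["vfov"])/2)
    K=np.array([[f,0,i["cx"]],[0,f,i["cy"]],[0,0,1.]]);T=np.linalg.inv(np.array(i["cam_to_world"]))
    return K,np.array(i["distortion"],float),T
C={c:cam(c) for c in("scene","top")}
def proj(c,P):
    K,d,T=C[c];return cv2.projectPoints(np.asarray(P,float).reshape(-1,1,3),cv2.Rodrigues(T[:3,:3])[0],T[:3,3],K,d)[0][:,0]
def unproj(c,uv,z):
    K,d,T=C[c];n=cv2.undistortPoints(np.asarray(uv,float).reshape(-1,1,2),K,d)[:,0]
    W=np.linalg.inv(T);r=np.c_[n,np.ones(len(n))]@W[:3,:3].T;o=W[:3,3]
    return o+r*((z-o[2])/r[:,2])[:,None]
a=np.linspace(0,2*np.pi,48,endpoint=False)
def cyl(x,y,rings):
    return np.concatenate([np.c_[x+r*np.cos(a),y+r*np.sin(a),0*a+z] for r,z in rings])
def ext(c,x,y,rings):
    p=proj(c,cyl(x,y,rings));return np.r_[p.min(0),p.max(0)]
POT=[(.032,0),(.032,.062)];STR=[(.0225,0),(.032,.012),(.032,.042)];JAR=[(.021,0),(.021,.055)]
def meas(c,reg,rings,z0=0):
    """fit x,y to the extents of a region; returns xy, residuals"""
    r,cl=np.where(reg);e=np.array([cl.min(),r.min(),cl.max()+1,r.max()+1])-.5
    rg=[(q,z+z0) for q,z in rings];g=unproj(c,[[e[0::2].mean(),e[1::2].mean()]],z0+.03)[0]
    s=least_squares(lambda v:ext(c,v[0],v[1],rg)-e,g[:2],x_scale=.01);return s.x,s.fun
E
python3 - <<'E'
from h import *
for c in("scene","top"):
    im=arm.camera(c)
    for n,R in(("catch_pot",POT),("strainer_fine",STR),("strainer_medium",STR),("strainer_coarse",STR),("jar_black",JAR),("jar_green",JAR)):
        for d in arm.regions_of(c,n):
            p,f=meas(c,d["region"],R);print(c,n,round(d["conf"],2),p.round(4),round(np.hypot(*p),3),f.round(1))
    x,y=(365,150) if c=="top" else (105,120)
    k=cv2.resize(im[y:y+140,x:x+130],None,fx=4,fy=4,interpolation=cv2.INTER_CUBIC)
    cv2.imwrite(f"pics/pan_{c}.png",k)
    if c=="top":
        cv2.imwrite("pics/red.png",cv2.resize(im[165:310,185:345],None,fx=4,fy=4,interpolation=cv2.INTER_CUBIC))
E
```

```text
scene catch_pot 0.73 [0.6176 0.1315] 0.631 [ 0.4 -0.5 -0.4  0.5]
scene catch_pot 0.61 [ 0.6229 -0.1189] 0.634 [-1.2 -3.7  1.3  3.5]
scene catch_pot 0.39 [0.4801 0.3686] 0.605 [ 36.5  23.1 -34.9 -21.3]
scene strainer_fine 0.63 [ 0.6211 -0.1208] 0.633 [-0.5 -0.7  0.5  0.7]
scene strainer_medium 0.71 [ 0.4513 -0.1173] 0.466 [ 0.  -0.2 -0.   0.2]
scene strainer_coarse 0.88 [0.4761 0.1267] 0.493 [ 0.3  0.1 -0.3 -0.1]
scene strainer_coarse 0.81 [0.3675 0.0295] 0.369 [ 0.2 -0.6 -0.2  0.6]
scene strainer_coarse 0.69 [0.3597 0.1391] 0.386 [ 0.2 -0.3 -0.2  0.3]
scene jar_black 0.52 [0.464  0.0014] 0.464 [-0.5  0.   0.5 -0. ]
scene jar_green 0.61 [0.6105 0.0041] 0.611 [-0.1 -0.2  0.1  0.2]
top catch_pot 0.67 [ 0.6143 -0.1158] 0.625 [-0.9 -2.   0.9  2. ]
top catch_pot 0.65 [0.6141 0.135 ] 0.629 [-0.2 -0.4  0.2  0.4]
top strainer_fine 0.62 [ 0.6149 -0.1182] 0.626 [ 0.3  0.6 -0.3 -0.6]
top strainer_medium 0.63 [ 0.4461 -0.1157] 0.461 [-0.4 -0.4  0.4  0.4]
top strainer_coarse 0.95 [0.3627 0.0318] 0.364 [ 0.3  0.1 -0.3 -0.1]
top strainer_coarse 0.94 [0.3562 0.1426] 0.384 [ 0.1 -0.5 -0.1  0.4]
top strainer_coarse 0.68 [0.4679 0.1303] 0.486 [-0.5 -0.5  0.5  0.5]
top jar_black 0.74 [0.4589 0.0045] 0.459 [-0.4 -0.3  0.4  0.3]
top jar_green 0.6 [0.6083 0.0093] 0.608 [ 0.4 -0.7 -0.4  0.8]
```

View pics/pan_top.png

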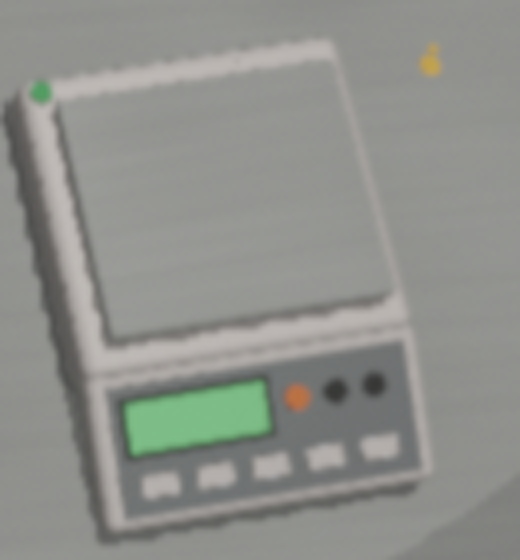

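View pics/pan_scene.png

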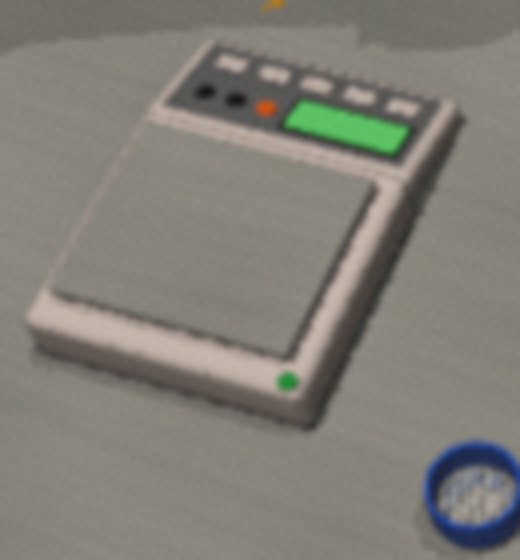

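View pics/red.png

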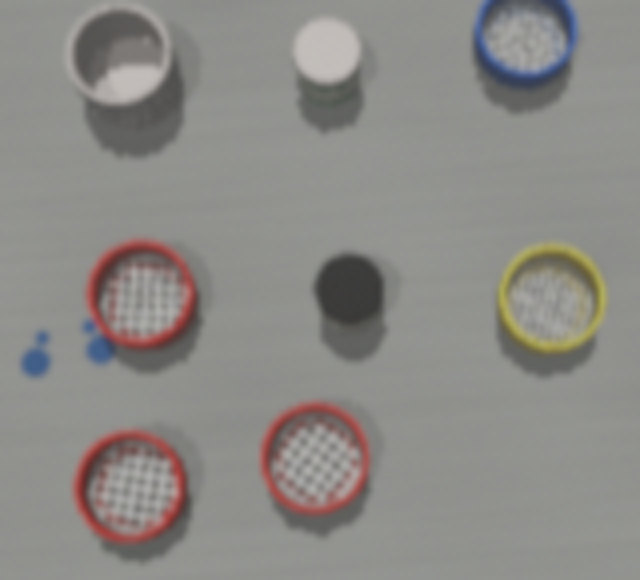

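The pan crop from the top camera shows pan corners at about (58,95), (335,57), (400,292) and (113,338). In the scene crop they are at (290,357), (52,290), (152,122) and (375,183). The green dot marks the +x+y corner.
Red candidates in the top view: (220,239) is 0.49 m from the base, (264,280) is 0.37 m and (218,287) is 0.385 m. The one meant is **(220,239)**, which is farthest, and the crop confirms it's the red strainer in line with the black jar.

The two cameras differ by about 5 mm. I'll square each piece up mechanically with two crossed grips, which also gives me the camera bias.

```bash
cat >> h.py <<'E'
from scipy.spatial.transform import Rotation as Ro
def ori(th): return (Ro.from_euler("z",th)*Ro.from_euler("x",np.pi)).as_rotvec()
E
python3 - <<'E'
from h import *
T=(np.array([[58,95],[335,57],[400,292],[113,338]])+.5)/4-.5+[365,150]
S=(np.array([[290,357],[52,290],[152,122],[375,183]])+.5)/4-.5+[105,120]
def rect(v):
    q=np.array([[.075,.0875],[.075,-.0875],[-.075,-.0875],[-.075,.0875]]);c,s=np.cos(v[2]),np.sin(v[2])
    return np.c_[q@np.array([[c,s],[-s,c]])+v[:2],np.full(4,.066)]
P={}
for c,m in(("top",T),("scene",S)):
    s=least_squares(lambda v:(proj(c,rect(v))-m).ravel(),[.55,-.4,0],x_scale=.1);P[c]=s.x
    print(c,s.x.round(4),s.fun.round(1))
pan=(P["top"]+P["scene"])[:2]/2
q0=arm.sense()["joint_positions"]
for n,p in(("pot",(.616,.133)),("blue",(.618,-.1195)),("yel",(.449,-.1165)),("red",(.472,.1285)),("pan",pan)):
    for th in(0,np.pi/2,-np.pi/2,np.pi):
        for z in ((.024,.15) if n!="pan" else (.1,.26)):
            q=arm.inverse_kinematics([*p,z],ori(th));print(n,round(th,2),z,None if q is None else np.round(q,2))
E
```

```text
top [ 0.5233 -0.3595  0.0761] [-0.   0.4  0.3 -0.5 -0.   0.1 -0.2 -0.1]
scene [ 0.5262 -0.3557  0.0831] [ 0.1  0.5 -0.9  0.2 -0.5 -0.5  1.3 -0.5]
pot 0 0.024 [-0.    0.68 -0.35  1.72  0.31  0.8  -2.07]
pot 0 0.15 [ 0.09  0.54 -0.49  1.65  0.29  1.03 -2.05]
pot 1.57 0.024 [ 0.14  0.73 -0.56  1.71  0.49  0.85 -0.64]
pot 1.57 0.15 [ 0.23  0.59 -0.68  1.64  0.41  1.06 -0.58]
pot -1.57 0.024 [ 0.46  0.97 -1.09  1.7   0.97  1.1   2.2 ]
pot -1.57 0.15 [ 0.46  0.76 -1.09  1.64  0.71  1.2   2.35]
pot 3.14 0.024 [ 0.34  0.85 -0.87  1.7   0.77  0.97  0.74]
pot 3.14 0.15 [ 0.3   0.62 -0.8   1.64  0.49  1.09  0.93]
blue 0 0.024 [ 0.25  0.66 -0.14  1.72  0.13  0.77 -1.53]
blue 0 0.15 [ 0.28  0.5  -0.19  1.66  0.11  1.   -1.51]
blue 1.57 0.024 [ 0.47  0.7  -0.46  1.72  0.4   0.82 -0.17]
blue 1.57 0.15 [ 0.49  0.53 -0.47  1.65  0.28  1.02 -0.07]
blue -1.57 0.024 [-0.56  0.99  1.08  1.75 -1.    1.06 -2.25]
blue -1.57 0.15 [-0.57  0.76  1.08  1.69 -0.73  1.15 -2.43]
blue 3.14 0.024 [ 0.57  0.74 -0.59  1.71  0.52  0.86  1.32]
blue 3.14 0.15 [ 0.61  0.57 -0.65  1.65  0.39  1.05  1.42]
yel 0 0.024 [ 0.35
[... 665 characters left out ...]
3 -0.64]
red -1.57 0.024 [ 0.52  0.77 -1.09  2.06  0.91  0.9   2.05]
red -1.57 0.15 [ 0.55  0.46 -1.08  1.98  0.49  0.99  2.37]
red 3.14 0.024 [ 0.25  0.57 -0.7   2.06  0.57  0.7   0.74]
red 3.14 0.15 [ 0.52  0.44 -1.04  1.98  0.46  0.97  0.83]
pan 0 0.1 [ 0.57  0.56 -0.02  1.68  0.02  0.9  -1.03]
pan 0 0.26 [ 0.58  0.4  -0.04  1.54  0.02  1.2  -1.03]
pan 1.57 0.1 [ 0.76  0.58 -0.29  1.67  0.2   0.92  0.39]
pan 1.57 0.26 [ 0.79  0.42 -0.32  1.53  0.14  1.22  0.44]
pan -1.57 0.1 [ 0.35  0.57  0.28  1.69 -0.19  0.9  -2.44]
pan -1.57 0.26 [ 0.37  0.41  0.24  1.54 -0.1   1.2  -2.51]
pan 3.14 0.1 [ 0.97  0.63 -0.58  1.67  0.41  0.97  1.81]
pan 3.14 0.26 [ 0.98  0.46 -0.6   1.52  0.27  1.24  1.91]
```

```bash
cat >> h.py <<'E'
D=ori(0);R9=ori(np.pi/2)
def show(t,*k):
    s=arm.sense();print(t,round(s["time_s"],1),s["position"].round(4),"F",s["wrist_force"].round(1),"w",round(s["gripper_width"]*94,1),"ff",round(s["finger_force"],1));return s
def pick(x,y,z,up=.045,lift=.16,N=15,appr=.05):
    """crossed grips: close along y, then along x; lift"""
    arm.reach([x,y,z+appr],D);arm.move_straight([x,y,z],D,vel=.12)
    arm.grip(.5,5);show("grip1");arm.grip(1.0)
    arm.move_straight([x,y,z+up],D,vel=.15);arm.reach([x,y,z+up],R9);arm.move_straight([x,y,z],R9,vel=.12)
    arm.grip(.5,N);s=show("grip2")
    arm.move_straight([x,y,lift],R9,vel=.15);show("lifted")
    return s["position"]
E
python3 - <<'E'
from h import *
pick(.616,.133,.037,up=.07,appr=.08)
E
```

```text
grip1 5.8 [0.6161 0.133  0.0372] F [-1.4 -0.2  3.3] w 65.0 ff 5.0
grip2 9.7 [0.6161 0.133  0.0372] F [-0.4 -1.5  4. ] w 64.1 ff 15.0
lifted 10.7 [0.6156 0.1327 0.159 ] F [ 0.2 -0.3 -0.9] w 63.6 ff 15.0
```

```bash
cat >> h.py <<'E'
def place(x,y,z,zc,o=None,clear=.02,rise=.06,limit=3.0):
    """set down: z = TCP height when seated; zc = cruise height"""
    o=R9 if o is None else o
    arm.reach([x,y,zc],o);arm.move_straight([x,y,z+clear],o,vel=.1);arm.dwell(.3)
    f0=arm.sense()["wrist_force"][2];h=z+clear
    while h>z-.003:
        h-=.001 if h<z+.0045 else .002
        arm.move_straight([x,y,h],o,vel=.02)
        s=arm.sense()
        if s["wrist_force"][2]-f0>limit: break
    arm.dwell(.2)
    s=show("down f0 %.1f h-z %.4f"%(f0,h-z));return s
def release(x,y,h,o=None):
    arm.grip(1.0);arm.move_straight([x,y,h],R9 if o is None else o,vel=.12);show("free")
E
python3 - <<'E'
from h import *
place(.5248,-.3576,.103,.17)
E
```

```text
down f0 -0.6 h-z -0.0000 16.6 [ 0.5249 -0.3577  0.1032] F [-1.8  1.   6. ] w 63.8 ff 15.0
```

```bash
python3 - <<'E'
from h import *
release(.5248,-.3576,.19)
arm.reach([.618,-.1195,.12],D)
for c in("scene","top"):
    im=arm.camera(c)
    for d in arm.regions_of(c,"catch_pot")[:2]:
        p,f=meas(c,d["region"],POT,.066);print(c,round(d["conf"],2),p.round(4),f.round(1))
    cv2.imwrite(f"pics/p1{c}.png",im)
a,b=[cv2.imread(f"pics/p1{c}.png") for c in("scene","top")]
cv2.imwrite("pics/p1.png",np.hstack([cv2.resize(a[115:265,100:240],None,fx=2.7,fy=3),cv2.resize(b[150:290,365:485],None,fx=3.2,fy=450/140)]))
E
```

```text
free 18.1 [ 0.5244 -0.3575  0.1893] F [-0.6 -0.2 -1.2] w 94.1 ff 0.0
scene 0.86 [ 0.5257 -0.3591] [-0.4 -0.2  0.4  0.2]
scene 0.16 [0.5164 0.3613] [ 35.6  22.1 -33.9 -20.2]
```

View pics/p1.png

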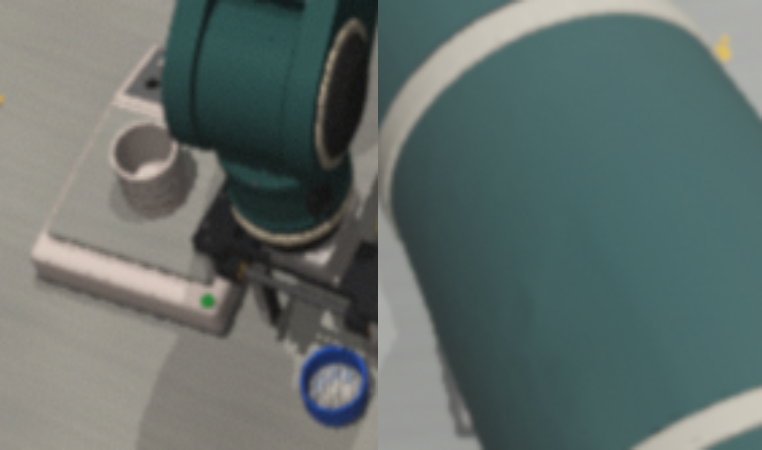

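The pot stands upright near the pan's middle (crop ~(150,165)). The top view is blocked by the arm. Next, blue.

```bash
python3 - <<'E'
from h import *
pick(.618,-.1195,.024,lift=.2)
s=place(.5248,-.3576,.140,.2)
E
```

```text
grip1 21.5 [ 0.6181 -0.1195  0.0242] F [-0.7  0.   4.1] w 62.9 ff 5.0
grip2 25.0 [ 0.6182 -0.1196  0.0243] F [0.1 0.1 4.1] w 64.5 ff 15.0
lifted 26.3 [ 0.6176 -0.1195  0.1991] F [ 1.3  0.4 -0.9] w 64.7 ff 15.0
down f0 -1.2 h-z -0.0000 31.3 [ 0.5249 -0.3576  0.1403] F [-1.1 -0.2  5.3] w 64.8 ff 15.0
```

```bash
python3 - <<'E'
from h import *
release(.5248,-.3576,.2)
pick(.449,-.1165,.024,lift=.23)
im=arm.camera("scene");cv2.imwrite("pics/p2.png",cv2.resize(im[90:290,60:340],None,fx=2.8,fy=2.8))
E
```

```text
free 32.6 [ 0.5245 -0.3577  0.1995] F [ 0.   0.2 -0.1] w 93.9 ff 0.0
grip1 35.5 [ 0.4492 -0.1166  0.0242] F [-0.9 -0.7  6.4] w 64.8 ff 5.0
grip2 38.9 [ 0.4491 -0.1166  0.0242] F [-1.  -1.2  5.4] w 63.3 ff 15.0
lifted 40.4 [ 0.4487 -0.1164  0.2294] F [-0.7 -0.2 -0.3] w 63.7 ff 15.0
```

View pics/p2.png

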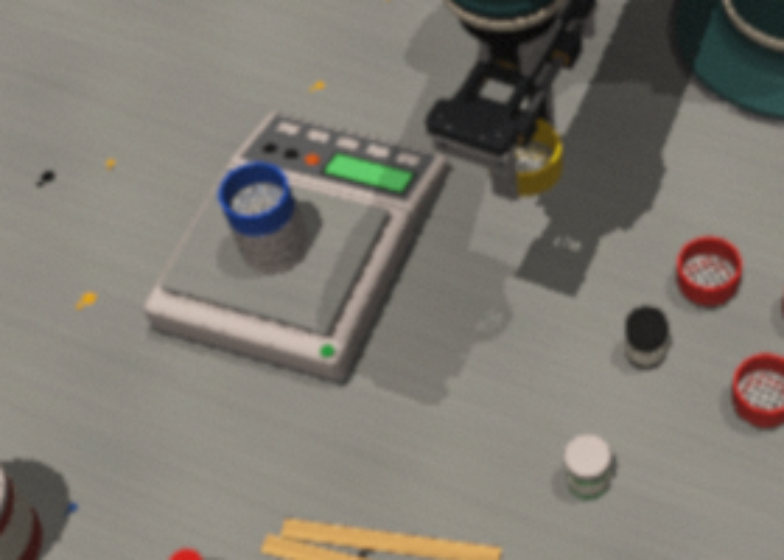

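The blue strainer sits straight in the pot (258,195), yellow is held, and both jars are standing. Next I'll place yellow and fetch the far red.

```bash
python3 - <<'E'
from h import *
s=place(.5248,-.3576,.170,.23)
if abs(s["position"][2]-.170)<.002:
    release(.5248,-.3576,.235)
    pick(.472,.1285,.024,lift=.26)
    im=arm.camera("scene");cv2.imwrite("pics/p3.png",cv2.resize(im[90:290,60:340],None,fx=2.8,fy=2.8))
E
```

```text
down f0 -0.1 h-z -0.0000 45.5 [ 0.5249 -0.3577  0.1703] F [-2.1  0.1  4.7] w 63.5 ff 15.0
free 46.9 [ 0.5245 -0.3576  0.2344] F [-0.4 -0.8 -0.7] w 93.9 ff 0.0
grip1 50.2 [0.4722 0.1284 0.0242] F [-0.8 -0.7  5.2] w 63.8 ff 5.0
grip2 53.7 [0.4721 0.1284 0.0242] F [-0.6 -1.7  6. ] w 65.0 ff 15.0
lifted 55.4 [0.4717 0.1284 0.2594] F [-0.4 -0.2 -1.3] w 64.4 ff 15.0
```

View pics/p3.png

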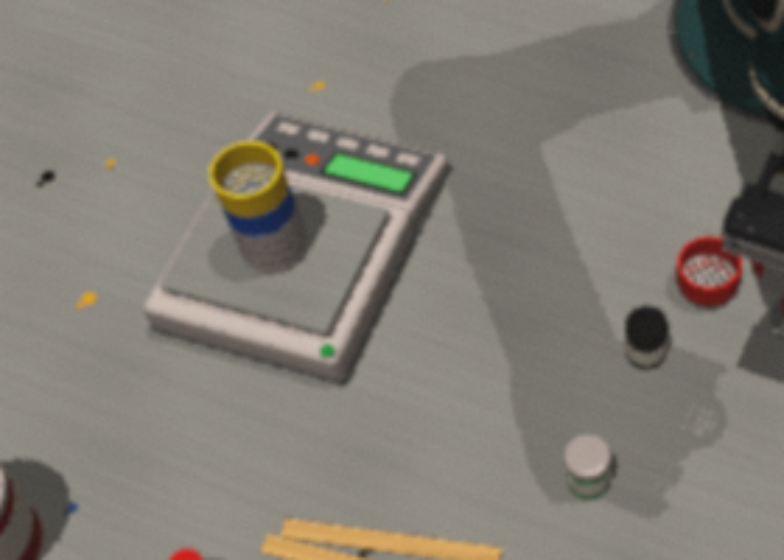

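The yellow strainer is seated straight on blue (250,175) and the jars are unmoved. Last, red.

```bash
python3 - <<'E'
from h import *
s=place(.5248,-.3576,.200,.26)
if abs(s["position"][2]-.200)<.002:
    release(.5248,-.3576,.28)
    arm.reach([.45,.1,.25],R9)
    a=arm.camera("scene");b=arm.camera("top")
    cv2.imwrite("pics/p4.png",np.hstack([cv2.resize(a[90:290,70:270],None,fx=2,fy=2),cv2.resize(b[110:310,310:510],None,fx=2,fy=2)]))
    for c in("scene","top"):
        for n in("jar_black","jar_green"):
            for d in arm.regions_of(c,n)[:1]: print(c,n,meas(c,d["region"],JAR)[0].round(4))
E
```

```text
down f0 -0.5 h-z -0.0000 61.3 [ 0.5249 -0.3576  0.2002] F [-1.  -0.2  5.7] w 64.6 ff 15.0
free 62.8 [ 0.5245 -0.3576  0.2793] F [-0.4 -1.  -0.2] w 93.9 ff 0.0
scene jar_black [0.4654 0.002 ]
scene jar_green [0.6118 0.0046]
top jar_green [0.6083 0.0093]
```

View pics/p4.png

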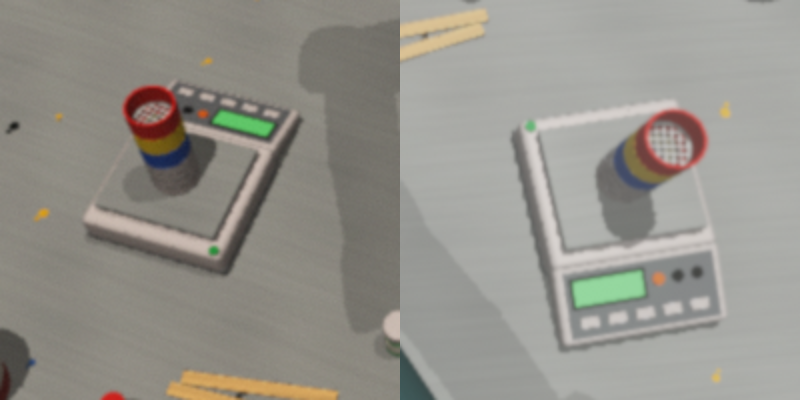

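Both views show the whole column (pot, blue, yellow, red) standing straight at the middle of the pan, with the rim at (152,110) left and (668,140) right. The jars read the same positions as at the start, to within 1.5 mm.

```bash
python3 -c "
from workcell import arm
print(arm.sign_off())"
```

```text
the job is handed in; nothing more can be done
None
```

The column is built on the pan in the order asked (pot, blue, yellow, red), each strainer seated at its full depth and standing straight, the jars undisturbed, and I handed it in at about 65 s of the 112 s allowed.

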